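# Put the guest soaps away in the screw-top tin

### The job

Put the guest soaps away in the steel tin: tip the ones on the grey tray into it, put in any that lie on the shelf, and stand the empty tray back on the cork mat. When all the soaps are in, set the lid level on top of the tin's thread, turn it back (anticlockwise from above) until it drops into the thread, then screw it forward (clockwise) as far as it goes. Leave the cup, mirror, lotion bottle, cream jar and brush where they are.

Things in the scene. Friction and masses are not known exactly. Their poses are not given: they have to be found in the camera images.
- tin: round steel tin, open at the top, fixed; 136 mm outer diameter up to a shoulder 119 mm above the shelf, then a 112 mm neck to the rim at 150 mm; bore 106 mm, inner floor 4 mm up. Origin at the centre of its underside, z up. Two-start thread round the neck out to radius 64 mm, the same after half a turn (see tin_thread, tin_mouth)
- tin_thread (a point): on the tin's axis, 124 mm up. Angles from the tin's +x (or -x) axis, anticlockwise from above: thread mouths (gaps 32 deg wide; the lid's lugs take 17) at 72 deg; ridge from 56 deg clockwise to -8, falling 4 mm per 72 deg, its underside just above the lugs when they are in the thread; from -8 to -92 deg solid stop blocks, top 2 mm below the rim
- tin_mouth (a point): centre of the tin's mouth, rim height (150 mm). Lid's origin above the tin's: 138 to 141 mm with its lugs on top of the ridge (lid's x axis 15 to 50 deg anticlockwise of the tin's x); 125 to 126 mm once turned back to about 72 deg and dropped; 122 mm screwed clockwise to the stop, the two x axes then parallel
- lid: steel screw lid, 140 mm diameter, 220 g, upright on the shelf; origin at the centre of its underside. Skirt and central plug (99 mm diameter, centres it in the mouth) reach from 0 to 28 mm up, top disc 28 to 34 mm. Two lugs inside the skirt at +x and -x, 2 to 10 mm up. Black grip bar on top along the lid's x, 80 mm long, 16 wide, from 34 to 64 mm up. Same after half a turn
- mat: cork mat, 190 x 120 x 4 mm, fixed to the shelf, the tray's place; origin at the centre of its underside, x along its length
- tray: grey plastic tray, 160 x 84 mm (x, y), floor 4 mm thick, side walls to 26 mm, 76 mm apart inside; 160 g; closed at +x, open at -x (the lip). Origin at the centre of its underside. At the +x end an upright tab 12 mm thick (x 74 to 86 mm), 50 mm wide, up to 80 mm above the underside, to grip across its thickness. Soaps slide off over the lip from about 20 deg of tilt
- tray_lip (a point): middle of the tray's open edge, on the floor's upper face (tray frame -80, 0, 4 mm)
- tray_grip (a point): point in the tab, 62 mm above the tray's underside (tray frame 80, 0, 62 mm)
- soap1: cream guest-soap bar, 40 x 62 x 22 mm (x, y, z), 70 g, slippery; origin at the centre of its underside, x across its 40 mm width, y along its 62 mm length. Starts on the tray, if present
- soap2: cream guest-soap bar, 40 x 62 x 22 mm (x, y, z), 70 g, slippery; origin at the centre of its underside, x across its 40 mm width, y along its 62 mm length. Starts on the tray, if present
- soap3: cream guest-soap bar, 40 x 62 x 22 mm (x, y, z), 70 g, slippery; origin at the centre of its underside, x across its 40 mm width, y along its 62 mm length. Starts on the tray, if present
- soap4: cream guest-soap bar, 40 x 62 x 22 mm (x, y, z), 70 g, slippery; origin at the centre of its underside, x across its 40 mm width, y along its 62 mm length. Starts on the shelf, if present
- soap5: cream guest-soap bar, 40 x 62 x 22 mm (x, y, z), 70 g, slippery; origin at the centre of its underside, x across its 40 mm width, y along its 62 mm length. Starts on the shelf, if present
- cup: red ceramic mug, 76 mm diameter, 85 mm high, standing; origin at the centre of its underside. Bystander
- mirror: white plastic hand mirror lying flat, disc 116 mm diameter with a 120 mm handle along +y, 10 mm thick; origin at the centre of the disc's underside. Bystander
- lotion: lotion bottle, 54 mm diameter, 150 mm high, standing; origin at the centre of its underside. Bystander
- cream: cream jar, 68 mm diameter, 55 mm high; origin at the centre of its underside. Bystander
- brush: brush lying along its x axis; bystander

How it is judged (in metres and radians):
On the way, in this order (a step that is already met when the one before it is completed fails the run):
1. the tray is held tipped, lip down, over the tin's mouth (angle between tray's own z axis and vertical above 0.2 rad and horizontal distance between tray_lip and tin_mouth below 0.085 m and z of tray_lip in the frame of tin above 0.14 m), for 0.05 s.
2. every soap is in the tin (horizontal distance between each of soap1, soap2, soap3, soap4, soap5 and tin below 0.058 m and z of soap1 in the frame of tin between -0.002 and 0.122 m and z of soap2 in the frame of tin between -0.002 and 0.122 m and z of soap3 in the frame of tin between -0.002 and 0.122 m and z of soap4 in the frame of tin between -0.002 and 0.122 m and z of soap5 in the frame of tin between -0.002 and 0.122 m), for 0.2 s.
3. the lid rests level on top of the thread (z of lid in the frame of tin between 0.135 and 0.145 m and horizontal distance between lid and tin below 0.007 m and angle between lid's own z axis and vertical below 0.08 rad), for 0.2 s.
4. turned back, the lid has dropped into the thread's mouth (z of lid in the frame of tin between 0.12 and 0.129 m and horizontal distance between lid and tin below 0.007 m and angle between lid's own z axis and vertical below 0.08 rad and angle between the x axis of lid and the x axis of tin, either way round above 0.95 rad), for 0.1 s.
At the end, for the whole second after the job is handed in: All present soaps are inside the tin; the lid is level (0.08 rad), screwed home to within 0.16 rad of the stop and within 2.5 mm of fully down; the tray lies flat on the mat, centre within 35 mm of the mat's (all of step 2 and z of lid in the frame of tin between 0.118 and 0.1245 m and horizontal distance between lid and tin below 0.007 m and angle between each of lid, tray's own z axis and vertical below 0.08 rad and angle between the x axis of lid and the x axis of tin, either way round below 0.16 rad and horizontal distance between tray and mat below 0.035 m and z of tray in the frame of mat below 0.01 m and linear speed of each of tray, lid below 0.02 m/s); the robot touches nothing.
It fails at once if a bystander (cup, mirror, lotion, cream jar, brush) is shoved more than 50 mm (distance of any of cup, mirror, lotion, cream, brush from where it was at the start of the episode above 0.05 m).
It fails at once if the cup or the lotion bottle is knocked over (angle between any of cup, lotion's own z axis and vertical above 0.5 rad).
Of soap1, soap2, soap3, soap4, soap5 only 3 to 5 are there at a start; the rules pass over those that are not, and their reading is None.
At some moment in a run one of soap4, soap5, lid may be knocked a few centimetres aside while the robot is not near it.
It also fails if it takes over 200 s, if anything falls off the work surface, if the arm or the gripper's body presses on something with over 40 N, if the wrist force passes 120 N, or if a joint passes its speed limit or range.

### The arm

A 6-joint arm with a two-finger parallel gripper is mounted at the origin on the work surface. World frame = base frame: x ahead of the robot, y to its left, z up, the work surface at z = 0. Lengths are in m, angles in degrees, forces in N, time in s.
With the tool pointing down it reaches from about 0.4 to 0.825 m from the base axis. Payload 7 kg.
Tool frame: the origin (TCP) lies between the finger pads; the fingertips stand 14 mm ahead of it and the grasp point (between the pads) lies 5 mm behind it; z points along the fingers, y is the line along which they close (so a half turn about z gives the same grasp; the last joint's range is limited). The gripper opens to 88 mm and grips with 3 to 60 N. Pads are 19 mm wide; open, the fingers measure 130 mm over their backs; the gripper's body (78 mm by 193 mm) begins 47 mm behind the grasp point.
Start: joints at [82.225, 20.546, 0.682, 0, -70.136, -16.507], TCP at [0.278, 0.615, 0.241] pointing down, gripper open.
Joint ranges: [-176.03, 176.03], [-82.01, 121.73], [-58.28, 71.71], [-173.87, 95.51], [-174.79, -0.11], [-173.66, 173.66]. Speed limits (degrees/s): [136.94, 136.94, 172.46, 180, 180, 180].

### API

Orientations are given as [roll, pitch, yaw] about the fixed x, y, z axes, in that order (R = Rz(yaw) Ry(pitch) Rx(roll)).
In Python, from plant import status, cams, job gives the robot as it stands. The module is installed in compiled form; this text tells all that it offers.
- The arm moves only by the tool step_arm, never from a script. Its arguments are lists of equal length, an entry for each row: "xyz": the shift along the tool's x, y, z each as a share of 20 cm, from -1 to 1, a list of three; "yaw": the turn about the tool's z as a share of 360 degrees, from -1 to 1; "claw": the closure, from -1 (fully open) to 1 (shut). A call has 1 to 20 rows; each row is the pose to reach, as a shift and turn from the pose commanded when the call began, along the tool's axes at that moment, turning the shorter way round; what a row does not reach only later rows make up. A row lasts 1/12 s, in which the tool goes at most 41.7 mm and 7.16 degrees, less where a joint would pass 70% of its speed; a pose out of reach is approached as far as the arm can. A call with a number of a shift or a turn outside -1 to 1 is refused whole. A call with a gripper value outside its range is refused whole. The fingers move at their own pace and stop on an object; "grip_force" is the grip in N (left out, the last holds). Time passes only in rows, so rows that repeat a pose let the fingers close. It gives the time, the measured TCP pose, the force, the opening and the grip force at its end, in the units of the state.
- status.get_state(): the state, without advancing time (a new reading comes with each control period).
- cams.capture(name): name is "scene" or "top" or "wrist"; returns (picture, depth): 384x512x3 uint8, blue, green, red; 384x512 float32, m along the optical axis (not along the pixel's ray), 0 where there is no reading.
- cams.calibration(name): a dict with "mtx" (3x3 intrinsics, pixels), "D" ([k1, k2, p1, p2, k3] as OpenCV has them; the pictures are not rectified), "camera_from_world" (4x4, takes a point from world to camera coordinates); the wrist camera has in their place "T_tool_cam" (4x4, takes a point from camera to tool coordinates, whose origin is the TCP and whose axes are the flange's). Camera axes: x right, y down, z forward; pixel columns grow to the right and rows downward; lengths in m; the calibration is good to about 2 mm. A picture is of the moment at which its call begins: read the wrist's pose just before it. calibration takes no time and is no camera call.
- job.close_job(): hands the job in; it is judged then, once.
The state is a dict: "time_s": time; "joints": joint angles; "qd": joint speeds; "joint_torque": joint torques, N m; "tcp_pos": TCP position; "eef_rot": TCP orientation; "contact_force": force on the tool from outside, world axes, zero at the start; "moment": the same for the moment, N m; "gripper_width": finger opening in m; "gripper_force": force on a finger pad.
Only numpy, scipy, OpenCV 4.12 (cv2) and the standard library are available. Lean on these libraries where they do the work, as an engineer would, in place of code of your own. Each camera call takes 0.05 s, during which the arm holds its last target. There are 200 camera calls.

## Working session

There is one attempt and no reset: what is moved stays moved. The work goes in short steps, Python scripts to look and compute and a tool call to move; the robot and the scene stay as the last step left them, time stands still between calls to the robot, and variables do not carry over. Pictures are saved under pics/ and viewed, at most 14 in all, crops included, and the job is handed in when it is done.

Besides the shell and the picture viewer there is one more tool, called after "Emit:" in YAML: its name, and indented under it one key for each argument. step_arm: Moves the arm, as the interface text tells. Shift numbers are shares of 20 cm and turn numbers shares of 360 degrees, none past 1 either way. Its arguments: {"type":"object","properties":{"xyz":{"type":"array"},"yaw":{"type":"array"},"claw":{"type":"array"},"grip_force":{"type":"number"}},"required":["xyz","yaw","claw"]}

```bash
mkdir -p pics; ls; python3 - <<'E'
from plant import status,cams
import cv2,numpy as np
s=status.get_state();print({k:np.round(v,3).tolist() for k,v in s.items()})
for n in ["scene","top"]:
    im,d=cams.capture(n);cv2.imwrite(f"pics/{n}0.png",im);np.savez(f"{n}0.npz",im=im,d=d)
    c=cams.calibration(n);print(n,{k:np.round(v,3).tolist() for k,v in c.items()})
c=cams.calibration("wrist");print({k:np.round(v,4).tolist() for k,v in c.items()})
E
```

```text
pics
{'time_s': 0.0, 'joints': [82.225, 20.592, 0.634, -0.021, -70.134, -16.506], 'qd': [0.005, 0.046, 0.002, 0.028, 0.027, 0.074], 'joint_torque': [-0.0, -58.272, 29.306, 6.997, 0.007, -0.0], 'tcp_pos': [0.277, 0.615, 0.24], 'eef_rot': [179.907, -0.007, -24.289], 'contact_force': [-0.175, 0.148, 0.22], 'moment': [-0.011, -0.005, 0.001], 'gripper_force': 0.0, 'gripper_width': 0.088}
scene {'mtx': [[453.628, 0.0, 257.219], [0.0, 453.628, 190.136], [0.0, 0.0, 1.0]], 'D': [-0.066, 0.0, 0.0, 0.0, 0.0], 'camera_from_world': [[0.462, 0.887, 0.012, -0.227], [0.535, -0.268, -0.801, -0.188], [-0.707, 0.377, -0.598, 2.183], [0.0, 0.0, 0.0, 1.0]]}
top {'mtx': [[422.862, 0.0, 251.992], [0.0, 422.862, 190.436], [0.0, 0.0, 1.0]], 'D': [0.005, 0.0, 0.0, 0.0, 0.0], 'camera_from_world': [[-0.018, -1.0, -0.016, -0.012], [-0.995, 0.019, -0.101, 0.551], [0.101, 0.014, -0.995, 1.498], [0.0, 0.0, 0.0, 1.0]]}
{'mtx': [[298.5984, 0.0, 256.8675], [0.0, 298.5984, 197.6904], [0.0, 0.0, 1.0]], 'D': [-0.0573, 0.0, 0.0, 0.0, 0.0], 'T_tool_cam': [[-0.0003, -0.965, -0.2622, 0.0709], [1.0, -0.0004, 0.0001, 0.0005], [-0.0002, -0.2622, 0.965, -0.1439], [0.0, 0.0, 0.0, 1.0]]}
```

View pics/top0.png

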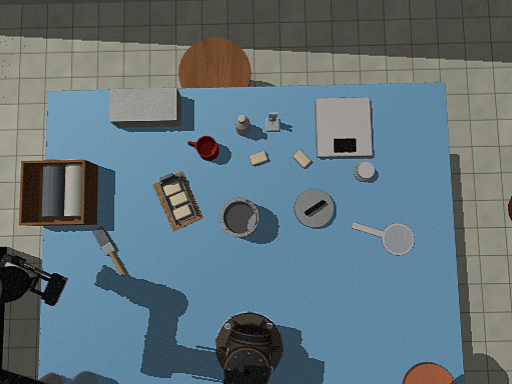

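View pics/scene0.png

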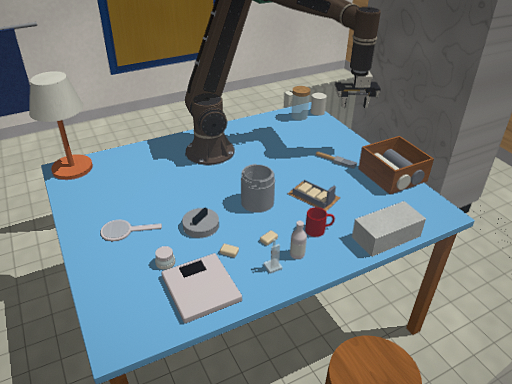

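The top view shows the tin at (240,217) and the lid at (315,208) with its bar. The tray, with three soaps, is at (178,201), its tab far left at (167,179). Two shelf soaps lie at (260,158) and (302,158), the cup at (207,148) and the lotion at (242,123). The scene view agrees.

```bash
cat > h.py <<'E'
import numpy as np,cv2
from scipy.spatial.transform import Rotation as Ro
from plant import status,cams
def cloud(n):
    s=status.get_state(); im,d=cams.capture(n); c=cams.calibration(n)
    if n=="wrist":
        T=np.eye(4);T[:3,:3]=Ro.from_euler('xyz',s['eef_rot'],degrees=True).as_matrix();T[:3,3]=s['tcp_pos'];W=T@np.array(c['T_tool_cam'])
    else: W=np.linalg.inv(np.array(c['camera_from_world']))
    h,w=d.shape;g=np.stack(np.meshgrid(np.arange(w),np.arange(h)),-1).reshape(-1,1,2).astype(np.float32)
    r=cv2.undistortPoints(g,np.array(c['mtx']),np.array(c['D'])).reshape(h,w,2)
    P=np.dstack([r*d[...,None],d])@W[:3,:3].T+W[:3,3]; P[d==0]=np.nan
    return im,P,s
def rect(m,P,z=None):
    "min-area rectangle of the masked points in the plane: centre, size long/short, angle of long side"
    p=P[m][:,:2].astype(np.float32); c,(a,b),t=cv2.minAreaRect(p*1000)
    if b>a:a,b,t=b,a,t+90
    return np.round([c[0]/1000,c[1]/1000,a,b,(t+90)%180-90,np.nanmedian(P[m][:,2])],4)
def blobs(m,minpx=15):
    n,l,st,ce=cv2.connectedComponentsWithStats(m.astype(np.uint8))
    return [l==i for i in range(1,n) if st[i,4]>=minpx]
E
python3 - <<'E'
from h import *
im,P,s=cloud("top");x,y,z=np.moveaxis(P,2,0)
hsv=cv2.cvtColor(im,cv2.COLOR_BGR2HSV);H,S,V=np.moveaxis(hsv.astype(int),2,0)
tbl=(x>.3)&(x<1.05)&(y>-.6)&(y<.45)
print("shelf z",np.nanmedian(z[(H>95)&(H<115)&(S>80)&tbl]))
m=(z>.006)&tbl&~((H>95)&(H<115)&(S>90))
for b in blobs(m,25):
    print(rect(b,P),np.round(np.nanpercentile(z[b],95),3),int(b.sum()),[int(v) for v in np.median(hsv[b],0)],np.mean(np.argwhere(b)[:,::-1],0).astype(int))
E
```

```text
shelf z 0.00013712118080666524
[ 8.587000e-01  3.442000e-01  2.115718e+02  1.229427e+02 -8.999540e+01
  8.940000e-02] 0.095 2401 [35, 10, 150] [148 107]
[ 7.820000e-01 -3.625000e-01  2.279588e+02  2.073367e+02  3.051000e-01
  3.000000e-02] 0.036 3294 [10, 14, 158] [343 127]
[ 7.99800e-01 -9.85000e-02  5.12109e+01  4.83867e+01 -9.62700e-01
  1.51000e-02] 0.116 229 [96, 23, 144] [271 121]
[ 7.81400e-01  9.60000e-03  5.31316e+01  4.98557e+01 -8.14230e+01
  1.00900e-01] 0.152 259 [15, 19, 89] [241 124]
[7.136000e-01 1.476000e-01 1.019909e+02 7.547200e+01 4.252240e+01
 4.670000e-02] 0.087 371 [2, 225, 62] [204 147]
[ 6.71600e-01 -4.45000e-02  6.07653e+01  3.99820e+01 -7.46461e+01
  2.20000e-02] 0.028 180 [20, 57, 172] [257 157]
[ 6.65900e-01 -2.03200e-01  6.06301e+01  3.99771e+01  4.27690e+01
  2.10000e-02] 0.026 185 [20, 58, 170] [301 158]
[ 6.12000e-01 -4.26100e-01  6.42979e+01  6.23256e+01  6.01604e+01
  5.35000e-02] 0.06 315 [13, 15, 157] [364 170]
[5.207000e-01 2.544000e-01 1.883262e+02 1.167205e+02 2.360810e+01
 2.740000e-02] 0.067 1172 [21, 52, 114] [176 198]
[ 4.845000e-01 -2.418000e-01  1.413010e+02  1.388994e+02  6.983360e+01
  3.420000e-02] 0.062 1232 [90, 6, 121] [313 207]
[ 4.516000e-01  2.200000e-02  1.337981e+02  1.331124e+02 -2.690330e+01
  1.253000e-01] 0.152 761 [90, 8, 105] [238 216]
[ 3.713000e-01 -4.885000e-01  2.215326e+02  1.111856e+02  8.772980e+01
  1.050000e-02] 0.016 914 [96, 11, 142] [392 236]
```

```bash
cat >> h.py <<'E'
def go(x,y,z,yaw):
    "shares for step_arm from the present pose (taken as commanded, tool down) to TCP x,y,z and tool yaw"
    s=status.get_state(); p=s['tcp_pos']; a=s['eef_rot'][2]; t=np.radians(a)
    d=np.array([x,y,z])-p
    v=[d[0]*np.cos(t)+d[1]*np.sin(t), d[0]*np.sin(t)-d[1]*np.cos(t), -d[2]]
    k=-((yaw-a+180)%360-180)
    print("xyz",np.round(np.array(v)/.2,3).tolist(),"yaw",round(k/360,4),"rows>=",int(np.ceil(max(np.linalg.norm(v)/.0417,abs(k)/7.16))))
E
python3 -c "
from h import *
go(.52,.25,.36,23.6)"
```

```text
xyz [1.856, 1.164, -0.601] yaw -0.133 rows>= 11
```

Emit:
step_arm:
  xyz:
    - [0.93, 0.58, -0.6]
    - [0.93, 0.58, -0.6]
    - [0.93, 0.58, -0.6]
    - [0.93, 0.58, -0.6]
    - [0.93, 0.58, -0.6]
    - [0.93, 0.58, -0.6]
    - [0.93, 0.58, -0.6]
    - [0.93, 0.58, -0.6]
    - [0.93, 0.58, -0.6]
  yaw: [-0.133, -0.133, -0.133, -0.133, -0.133, -0.133, -0.133, -0.133, -0.133]
  claw: [-1, -1, -1, -1, -1, -1, -1, -1, -1]

```text
time_s: 0.9
tcp_pos: [0.3993, 0.4328, 0.3601]
eef_rot: [-180.0, 0.0, 23.4]
contact_force: [-0.2, 0.5, 0.2]
gripper_width: 0.0877
gripper_force: 0.0
```

```bash
python3 -c "
from h import *
go(.52,.25,.36,23.6)"
```

```text
xyz [0.191, 1.078, 0.001] yaw -0.0006 rows>= 6
```

Emit:
step_arm:
  xyz:
    - [0.19, 1.0, 0]
    - [0.19, 1.0, 0]
    - [0.19, 1.0, 0]
    - [0.19, 1.0, 0]
    - [0.19, 1.0, 0]
    - [0.19, 1.0, 0]
    - [0.19, 1.0, 0]
  yaw: [0, 0, 0, 0, 0, 0, 0]
  claw: [-1, -1, -1, -1, -1, -1, -1]

```text
time_s: 1.48
tcp_pos: [0.5146, 0.2643, 0.359]
eef_rot: [180.0, 0.1, 23.3]
contact_force: [0.4, 0.5, 0.0]
gripper_width: 0.088
gripper_force: 0.0
```

```bash
python3 - <<'E'
from h import *
im,P,s=cloud("wrist");cv2.imwrite("pics/w1.png",im);np.savez("w1.npz",im=im,P=P)
x,y,z=np.moveaxis(P,2,0)
near=np.hypot(x-.52,y-.254)<.15
for lo,hi in [(.07,.1),(.025,.036),(.0035,.0065),(.006,.0105)]:
    for b in blobs(near&(z>lo)&(z<hi),60): print(lo,rect(b,P),int(b.sum()))
print(s['tcp_pos'],s['eef_rot'],np.nanmin(z[near]))
E
```

```text
0.07 [  0.5979   0.2784  48.9055  11.8287 -66.6299   0.0835] 335
0.025 [5.121000e-01 2.797000e-01 1.583273e+02 1.676260e+01 2.196200e+01
 2.970000e-02] 297
0.025 [5.390000e-01 2.127000e-01 1.587176e+02 1.223610e+01 2.396390e+01
 2.970000e-02] 303
0.025 [ 5.64200e-01  2.68300e-01  6.10582e+01  3.85299e+01 -6.72180e+01
  2.92000e-02] 946
0.025 [ 5.26900e-01  2.45500e-01  6.13999e+01  3.88532e+01 -6.68521e+01
  2.93000e-02] 909
0.025 [ 4.79400e-01  2.32800e-01  6.06765e+01  3.92040e+01 -6.71620e+01
  2.94000e-02] 840
0.0035 [5.210000e-01 2.533000e-01 1.885813e+02 1.198162e+02 2.364790e+01
 4.200000e-03] 1551
0.0035 [5.49300e-01 2.05000e-01 4.50384e+01 7.82990e+00 2.27519e+01 4.30000e-03] 82
0.006 [5.229000e-01 2.469000e-01 1.551927e+02 7.624430e+01 2.272540e+01
 7.800000e-03] 1338
[0.5146458  0.26427072 0.3589548 ] [1.79961840e+02 1.45571043e-01 2.33175971e+01] -0.0041509042373982785
```

View pics/w1.png

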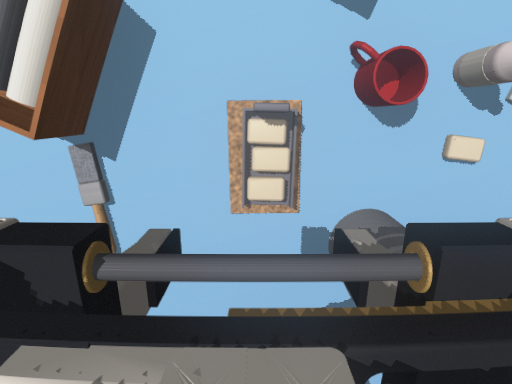

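The wrist view shows the tray on the mat, with its tab at (272,107) and three soaps between rows 130 and 188. The measured tab is (0.598, 0.278), yaw 23.2°, top at z = 84 mm, as it should be.

Emit:
step_arm:
  xyz:
    - [0.41, 0.1, 0.5]
    - [0.41, 0.1, 0.95]
    - [0.41, 0.1, 0.95]
    - [0.41, 0.1, 0.95]
    - [0.41, 0.1, 0.95]
    - [0.41, 0.1, 0.95]
    - [0.41, 0.1, 0.95]
  yaw: [0, 0, 0, 0, 0, 0, 0]
  claw: [-1, -1, -1, -1, -1, -1, -1]

```text
time_s: 2.12
tcp_pos: [0.5957, 0.2801, 0.1665]
eef_rot: [179.9, 0.4, 23.6]
contact_force: [-1.0, -0.0, 1.2]
gripper_width: 0.0877
gripper_force: 0.0
```

```bash
python3 -c "
from h import *
go(.598,.278,.061,23.2)"
```

```text
xyz [0.006, 0.014, 0.528] yaw 0.0012 rows>= 3
```

Emit:
step_arm:
  xyz:
    - [0.01, 0.01, 0.2]
    - [0.01, 0.01, 0.4]
    - [0.01, 0.01, 0.53]
    - [0.01, 0.01, 0.53]
    - [0.01, 0.01, 0.53]
    - [0.01, 0.01, 0.53]
    - [0.01, 0.01, 0.53]
    - [0.01, 0.01, 0.53]
    - [0.01, 0.01, 0.53]
    - [0.01, 0.01, 0.53]
    - [0.01, 0.01, 0.53]
    - [0.01, 0.01, 0.53]
    - [0.01, 0.01, 0.53]
    - [0.01, 0.01, 0.53]
  yaw: [0, 0, 0, 0, 0, 0, 0, 0, 0, 0, 0, 0, 0, 0]
  claw: [-1, -1, -1, -1, 0, 1, 1, 1, 1, 1, 1, 1, 1, 1]
  grip_force: 60

```text
time_s: 3.28
tcp_pos: [0.6005, 0.2787, 0.0656]
eef_rot: [-180.0, -0.1, 23.6]
contact_force: [-2.1, 0.7, 7.2]
gripper_width: 0.0497
gripper_force: 60.0
```

Emit:
step_arm:
  xyz:
    - [0, 0, -0.02]
    - [0, 0, -0.04]
    - [0, 0, -0.06]
    - [0, 0, -0.06]
    - [0, 0, -0.06]
    - [0, 0, -0.06]
  yaw: [0, 0, 0, 0, 0, 0]
  claw: [1, 1, 1, 1, 1, 1]

```text
time_s: 3.78
tcp_pos: [0.5999, 0.2783, 0.0763]
eef_rot: [180.0, 0.0, 23.6]
contact_force: [-0.0, 0.2, -4.9]
gripper_width: 0.0496
gripper_force: 60.0
```

```bash
cat > lvl.py <<'E'
from h import *
s=status.get_state();print(s['contact_force'],s['moment'],s['tcp_pos'],s['gripper_width'],s['gripper_force'])
for n in("wrist",):
    im,P,s=cloud(n);x,y,z=np.moveaxis(P,2,0);a=np.radians(s['eef_rot'][2])
    dx=x-s['tcp_pos'][0];dy=y-s['tcp_pos'][1];u=dx*np.cos(a)+dy*np.sin(a);v=-dx*np.sin(a)+dy*np.cos(a)
    S=cv2.cvtColor(im,cv2.COLOR_BGR2HSV)[...,1]
    for sgn in(1,-1):
        for lo in range(-180,-10,20):
            m=(u>lo/1000)&(u<lo/1000+.02)&(abs(v*sgn-.040)<.006)&(z>s['tcp_pos'][2]-.13)&(z<s['tcp_pos'][2]+.0)
            if m.sum()>8: print(n,sgn,lo,int(m.sum()),np.round(np.percentile(z[m],80),4))
E
python3 lvl.py; python3 -c "
from h import *
im,P,s=cloud('wrist');cv2.imwrite('pics/w2.png',im)"
```

```text
[-0.01612025  0.16449764 -4.92800577] [ 0.0047591  -0.2917553  -0.01726078] [0.59989795 0.27828461 0.07626612] 0.049590124667428445 59.99836564064026
wrist 1 -80 107 0.0234
wrist 1 -60 26 0.037
wrist 1 -20 181 0.0305
wrist -1 -80 98 0.0248
wrist -1 -60 144 0.04
wrist -1 -20 223 0.0255
```

View pics/w2.png

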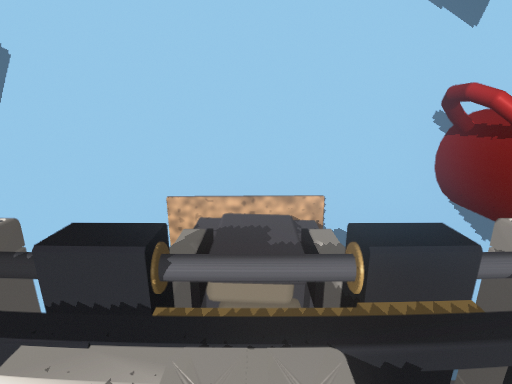

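The wrist view shows only the tab between the fingers (row 220) and the mat, while the force and moment say the tray is fully carried. I'll check its level from the fixed cameras.

Emit:
step_arm:
  xyz:
    - [0, 0, -0.05]
    - [0, 0, -0.1]
    - [0, 0, -0.15]
    - [0, 0, -0.15]
    - [0, 0, -0.15]
  yaw: [0, 0, 0, 0, 0]
  claw: [1, 1, 1, 1, 1]

```text
time_s: 4.3
tcp_pos: [0.6007, 0.279, 0.1081]
eef_rot: [-180.0, -0.2, 23.6]
contact_force: [-1.1, 0.2, -4.5]
gripper_width: 0.0494
gripper_force: 60.0
```

```bash
cat > lvl.py <<'E'
from h import *
# tray tilt: plane fit of soap/wall points behind the tab, in tool u (tray x) and v
def lvl(show=True):
    s=status.get_state();print("F",np.round(s['contact_force'],2),"M",np.round(s['moment'],3),"tcp",np.round(s['tcp_pos'],4))
    for n in("scene","top"):
        im,P,s=cloud(n);x,y,z=np.moveaxis(P,2,0);a=np.radians(s['eef_rot'][2])
        dx=x-s['tcp_pos'][0];dy=y-s['tcp_pos'][1];u=dx*np.cos(a)+dy*np.sin(a);v=-dx*np.sin(a)+dy*np.cos(a)
        r=[]
        for lo in range(-170,-10,20):
            m=(u>lo/1000)&(u<lo/1000+.02)&(abs(v)<.045)&(z>s['tcp_pos'][2]-.14)&(z<s['tcp_pos'][2]-.0)
            r.append((lo,int(m.sum()),float(np.round(np.percentile(z[m],[10,50,90])[1],4)) if m.sum()>4 else None))
        print(n,r)
if __name__=="__main__": lvl()
E
python3 lvl.py; python3 -c "
from h import *
im,P,s=cloud('scene');cv2.imwrite('pics/s2.png',cv2.resize(im[100:300,200:400],None,fx=3,fy=3))"
```

```text
F [-1.1   0.23 -4.55] M [ 0.027 -0.276 -0.007] tcp [0.6007 0.279  0.1081]
scene [(-170, 59, 0.0049), (-150, 99, 0.0595), (-130, 122, 0.0627), (-110, 92, 0.0543), (-90, 99, 0.0641), (-70, 103, 0.0577), (-50, 94, 0.0566), (-30, 100, 0.0061)]
top [(-170, 173, 0.0091), (-150, 172, 0.0678), (-130, 155, 0.0695), (-110, 163, 0.0555), (-90, 152, 0.07), (-70, 151, 0.0671), (-50, 155, 0.0695), (-30, 117, 0.0673)]
```

View pics/s2.png

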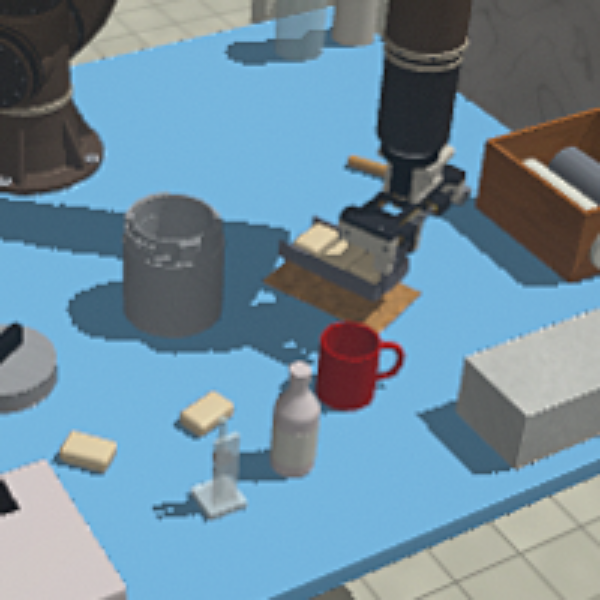

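The crop shows the tray hanging level with its soaps, and every soap top is at 67–70 mm along its length. Next I raise it and carry it gently to the tin.

Emit:
step_arm:
  xyz:
    - [0, 0, -0.03]
    - [0, 0, -0.09]
    - [0, 0, -0.17]
    - [0, 0, -0.25]
    - [0, 0, -0.33]
    - [0, 0, -0.41]
    - [-0.01, 0.03, -0.48]
    - [-0.03, 0.08, -0.54]
    - [-0.05, 0.14, -0.58]
    - [-0.08, 0.22, -0.6]
    - [-0.11, 0.31, -0.61]
    - [-0.14, 0.4, -0.61]
    - [-0.17, 0.49, -0.61]
    - [-0.2, 0.58, -0.61]
    - [-0.23, 0.67, -0.61]
    - [-0.26, 0.75, -0.61]
    - [-0.285, 0.81, -0.61]
    - [-0.3, 0.855, -0.61]
    - [-0.308, 0.88, -0.61]
    - [-0.308, 0.88, -0.61]
  yaw: [0, 0, 0, 0, 0, 0, 0, 0, 0, 0, 0, 0, 0, 0, 0, 0, 0, 0, 0, 0]
  claw: [1, 1, 1, 1, 1, 1, 1, 1, 1, 1, 1, 1, 1, 1, 1, 1, 1, 1, 1, 1]

```text
time_s: 6.12
tcp_pos: [0.6141, 0.0913, 0.2285]
eef_rot: [180.0, 0.0, 23.5]
contact_force: [-1.2, 0.5, -4.9]
gripper_width: 0.0494
gripper_force: 60.0
```

```bash
python3 lvl.py; python3 - <<'E'
from h import *
im,P,s=cloud("top");cv2.imwrite('pics/t3.png',cv2.resize(im[100:300,130:330],None,fx=3,fy=3))
d=np.load("top0.npz")
c=cams.calibration("top")
W=np.linalg.inv(np.array(c['camera_from_world']))
h,w=d['d'].shape;g=np.stack(np.meshgrid(np.arange(w),np.arange(h)),-1).reshape(-1,1,2).astype(np.float32)
r=cv2.undistortPoints(g,np.array(c['mtx']),np.array(c['D'])).reshape(h,w,2)
Q=np.dstack([r*d['d'][...,None],d['d']])@W[:3,:3].T+W[:3,3]
m=(abs(Q[...,2]-.15)<.006)&(np.hypot(Q[...,0]-.452,Q[...,1]-.022)<.08)
p=Q[m][:,:2]; 
A=np.c_[2*p,np.ones(len(p))];q=np.linalg.lstsq(A,(p**2).sum(1),rcond=None)[0];print("tin",q[:2],np.sqrt(q[2]+q[:2]@q[:2]),len(p),np.median(Q[m][:,2]))
E
```

```text
F [-1.22  0.54 -4.93] M [ 0.097 -0.276 -0.021] tcp [0.6141 0.0913 0.2285]
scene [(-170, 21, 0.1829), (-150, 104, 0.185), (-130, 201, 0.1403), (-110, 83, 0.1792), (-90, 68, 0.1902), (-70, 73, 0.1876), (-50, 56, 0.1875), (-30, 42, 0.1849)]
top [(-170, 88, 0.1705), (-150, 183, 0.1898), (-130, 154, 0.1917), (-110, 164, 0.1841), (-90, 160, 0.1921), (-70, 158, 0.1891), (-50, 156, 0.1921), (-30, 112, 0.1905)]
tin [0.4512675  0.02263925] 0.05742890163417111 245 0.14865814938247457
```

View pics/t3.png

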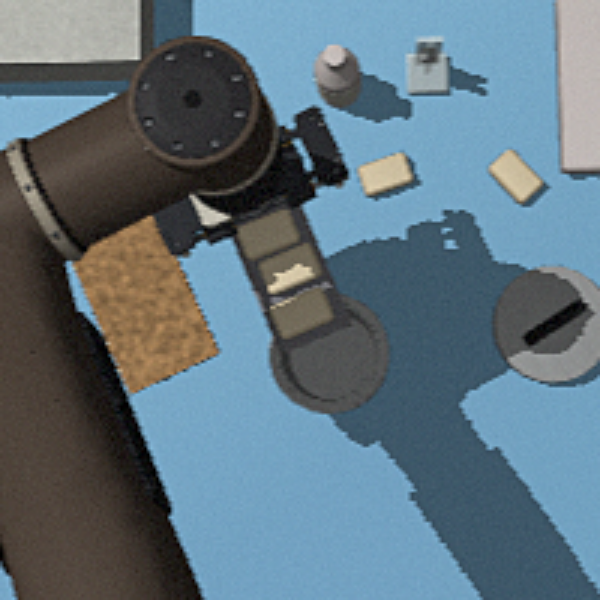

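The crop shows the level tray with its lip over the tin's mouth, near (310,345) in the crop. I lower it onto the rim.

Emit:
step_arm:
  xyz:
    - [0, 0, 0.03]
    - [0, 0, 0.06]
    - [0, 0, 0.08]
    - [0, 0, 0.09]
    - [0, 0, 0.09]
    - [0, 0, 0.09]
  yaw: [0, 0, 0, 0, 0, 0]
  claw: [1, 1, 1, 1, 1, 1]

```text
time_s: 6.77
tcp_pos: [0.6139, 0.0926, 0.2108]
eef_rot: [180.0, 0.0, 23.6]
contact_force: [-1.9, 0.0, -0.2]
gripper_width: 0.0493
gripper_force: 60.0
```

Emit:
step_arm:
  xyz:
    - [0, 0, 0]
    - [0, 0, 0]
    - [-0.016, 0, -0.025]
    - [-0.032, 0, -0.05]
    - [-0.05, 0, -0.075]
    - [-0.067, 0, -0.1]
    - [-0.087, 0, -0.123]
    - [-0.108, 0, -0.145]
    - [-0.108, 0, -0.145]
    - [-0.108, 0, -0.145]
  yaw: [0, 0, 0, 0, 0, 0, 0, 0, 0, 0]
  claw: [1, 1, 1, 1, 1, 1, 1, 1, 1, 1]
  grip_force: 30

```text
time_s: 7.6
tcp_pos: [0.5942, 0.0838, 0.2401]
eef_rot: [-180.0, -0.1, 23.6]
contact_force: [0.7, -0.2, -4.3]
gripper_width: 0.0499
gripper_force: 30.0
```

```bash
python3 lvl.py
```

```text
F [ 0.65 -0.19 -4.3 ] M [ 0.012 -0.362 -0.032] tcp [0.5942 0.0838 0.2401]
scene [(-170, 20, 0.1956), (-150, 72, 0.199), (-130, 101, 0.1983), (-110, 175, 0.1366), (-90, 94, 0.1989), (-70, 69, 0.1986), (-50, 62, 0.1995), (-30, 47, 0.1945)]
top [(-170, 89, 0.1812), (-150, 169, 0.2013), (-130, 170, 0.2016), (-110, 167, 0.19), (-90, 160, 0.2031), (-70, 166, 0.2007), (-50, 164, 0.2035), (-30, 103, 0.2023)]
```

Emit:
step_arm:
  xyz:
    - [0, 0, 0]
    - [0, 0, 0]
    - [0, 0, 0]
  yaw: [0, 0, 0]
  claw: [1, 1, 1]
  grip_force: 22

```text
time_s: 7.95
tcp_pos: [0.5943, 0.0839, 0.2392]
eef_rot: [180.0, 0.0, 23.6]
contact_force: [0.4, 0.1, -3.7]
gripper_width: 0.0498
gripper_force: 22.0
```

Emit:
step_arm:
  xyz:
    - [0, 0, 0]
    - [0, 0, 0]
    - [0, 0, 0]
  yaw: [0, 0, 0]
  claw: [1, 1, 1]
  grip_force: 16

```text
time_s: 8.2
tcp_pos: [0.5944, 0.0839, 0.2395]
eef_rot: [180.0, 0.0, 23.6]
contact_force: [0.3, 0.1, -4.1]
gripper_width: 0.0494
gripper_force: 16.0
```

```bash
python3 lvl.py
```

```text
F [ 0.34  0.12 -4.15] M [-0.046 -0.165  0.032] tcp [0.5944 0.0839 0.2395]
scene [(-170, 2, None), (-150, 31, 0.1649), (-130, 89, 0.1719), (-110, 157, 0.1463), (-90, 90, 0.1771), (-70, 76, 0.1855), (-50, 43, 0.1885), (-30, 48, 0.1921)]
top [(-170, 0, None), (-150, 128, 0.1539), (-130, 172, 0.175), (-110, 148, 0.177), (-90, 180, 0.1832), (-70, 151, 0.1885), (-50, 172, 0.1911), (-30, 112, 0.1974)]
```

Emit:
step_arm:
  xyz:
    - [0, 0, 0]
    - [0, 0, 0]
    - [0, 0, 0]
    - [0, 0, 0]
  yaw: [0, 0, 0, 0]
  claw: [1, 1, 1, 1]
  grip_force: 14

```text
time_s: 8.63
tcp_pos: [0.5943, 0.0838, 0.2396]
eef_rot: [180.0, 0.0, 23.6]
contact_force: [-0.4, -0.3, -3.9]
gripper_width: 0.0497
gripper_force: 14.0
```

```bash
python3 lvl.py
```

```text
F [-0.4  -0.29 -3.9 ] M [-0.041 -0.186  0.026] tcp [0.5943 0.0838 0.2396]
scene [(-170, 0, None), (-150, 32, 0.1678), (-130, 83, 0.1727), (-110, 161, 0.1428), (-90, 88, 0.1794), (-70, 69, 0.1863), (-50, 48, 0.1884), (-30, 54, 0.1939)]
top [(-170, 0, None), (-150, 129, 0.1544), (-130, 168, 0.1757), (-110, 149, 0.1763), (-90, 179, 0.1839), (-70, 157, 0.1888), (-50, 173, 0.1919), (-30, 112, 0.1972)]
```

Emit:
step_arm:
  xyz:
    - [-0.015, 0, -0.015]
    - [-0.03, 0, -0.03]
    - [-0.043, 0, -0.045]
    - [-0.043, 0, -0.045]
    - [-0.043, 0, -0.045]
    - [-0.043, 0, -0.045]
  yaw: [0, 0, 0, 0, 0, 0]
  claw: [1, 1, 1, 1, 1, 1]

```text
time_s: 9.23
tcp_pos: [0.5864, 0.0804, 0.2487]
eef_rot: [-180.0, -0.0, 23.6]
contact_force: [0.0, 0.4, -3.1]
gripper_width: 0.0502
gripper_force: 14.0
```

```bash
python3 lvl.py
```

```text
F [ 0.    0.41 -3.12] M [ 0.014 -0.172  0.026] tcp [0.5864 0.0804 0.2487]
scene [(-170, 0, None), (-150, 20, 0.162), (-130, 70, 0.1707), (-110, 114, 0.1725), (-90, 115, 0.1427), (-70, 61, 0.1899), (-50, 44, 0.1907), (-30, 47, 0.2016)]
top [(-170, 0, None), (-150, 65, 0.1498), (-130, 166, 0.173), (-110, 160, 0.1784), (-90, 174, 0.1833), (-70, 168, 0.1917), (-50, 166, 0.1964), (-30, 114, 0.2029)]
```

Emit:
step_arm:
  xyz:
    - [-0.02, 0, -0.02]
    - [-0.047, 0, -0.04]
    - [-0.075, 0, -0.058]
    - [-0.1, 0, -0.072]
    - [-0.125, 0, -0.086]
    - [-0.152, 0, -0.1]
    - [-0.152, 0, -0.1]
    - [-0.152, 0, -0.1]
    - [-0.152, 0, -0.1]
    - [-0.152, 0, -0.1]
    - [-0.152, 0, -0.1]
  yaw: [0, 0, 0, 0, 0, 0, 0, 0, 0, 0, 0]
  claw: [1, 1, 1, 1, 1, 1, 1, 1, 1, 1, 1]

```text
time_s: 10.25
tcp_pos: [0.5587, 0.0682, 0.2685]
eef_rot: [180.0, 0.0, 23.6]
contact_force: [0.2, 0.1, -2.1]
gripper_width: 0.0502
gripper_force: 14.0
```

```bash
python3 lvl.py;  python3 -c "
from h import *
im,P,s=cloud('top');im2,P,s=cloud('scene');cv2.imwrite('pics/t4.png',np.hstack([cv2.resize(im[140:260,180:300],None,fx=3,fy=3),cv2.resize(im2[120:240,210:330],None,fx=3,fy=3)]))"
```

```text
F [ 0.22  0.15 -2.1 ] M [-0.094 -0.059 -0.001] tcp [0.5587 0.0682 0.2685]
scene [(-170, 66, 0.1433), (-150, 9, 0.1448), (-130, 34, 0.1548), (-110, 83, 0.1594), (-90, 69, 0.1595), (-70, 101, 0.1484), (-50, 45, 0.1829), (-30, 27, 0.1999)]
top [(-170, 85, 0.1465), (-150, 116, 0.1408), (-130, 78, 0.1436), (-110, 162, 0.1463), (-90, 166, 0.1562), (-70, 168, 0.1681), (-50, 171, 0.1796), (-30, 125, 0.189)]
```

View pics/t4.png

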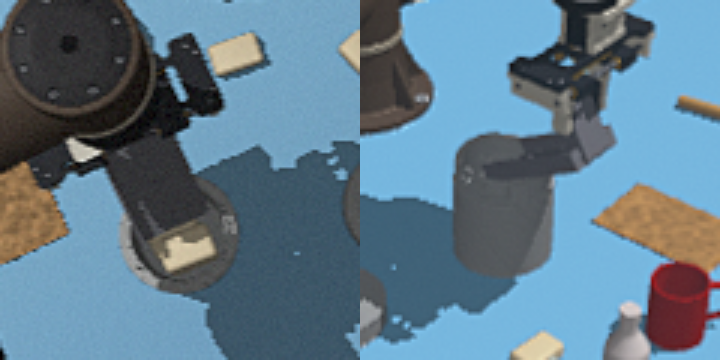

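```bash
python3 - <<'E'
from h import *
im,P,s=cloud("top");x,y,z=np.moveaxis(P,2,0)
hsv=cv2.cvtColor(im,cv2.COLOR_BGR2HSV);H,S,V=np.moveaxis(hsv.astype(int),2,0)
m=(H>12)&(H<30)&(S>35)&(np.hypot(x-.4513,y-.0226)<.056)
print(m.sum());a=np.radians(23.6)
u=(x-.4513)*np.cos(a)+(y-.0226)*np.sin(a)
for lo in range(-55,40,8):
    k=m&(u>lo/1000)&(u<lo/1000+.008)
    if k.sum(): print(lo,k.sum(),np.round(np.percentile(z[k],[10,50,90]),3))
E
```

```text
257
-47 17 [0.031 0.038 0.046]
-39 38 [0.039 0.043 0.048]
-31 39 [0.038 0.044 0.049]
-23 14 [0.011 0.038 0.042]
-15 39 [0.02  0.025 0.03 ]
-7 56 [0.025 0.059 0.07 ]
1 47 [0.029 0.066 0.07 ]
9 7 [0.028 0.066 0.069]
```

The view shows the tray empty and tipped into the mouth, and the soap points in the tin lie at z 0.02–0.07, so they're well down. I'll tighten the grip, lift the tray out and return it to the mat.

Emit:
step_arm:
  xyz:
    - [0, 0, 0]
    - [0, 0, 0]
    - [0, 0, -0.07]
    - [0, 0, -0.15]
    - [0, 0, -0.22]
    - [0.03, -0.1, -0.22]
    - [0.09, -0.25, -0.22]
    - [0.16, -0.42, -0.22]
    - [0.22, -0.6, -0.22]
    - [0.28, -0.76, -0.22]
    - [0.323, -0.88, -0.22]
    - [0.323, -0.88, -0.1]
    - [0.323, -0.88, 0.05]
    - [0.323, -0.88, 0.2]
    - [0.323, -0.88, 0.35]
    - [0.323, -0.88, 0.45]
    - [0.323, -0.88, 0.5]
    - [0.323, -0.88, 0.5]
    - [0.323, -0.88, 0.5]
  yaw: [0, 0, 0, 0, 0, 0, 0, 0, 0, 0, 0, 0, 0, 0, 0, 0, 0, 0, 0]
  claw: [1, 1, 1, 1, 1, 1, 1, 1, 1, 1, 1, 1, 1, 1, 1, 1, 1, 1, 1]
  grip_force: 50

```text
time_s: 12.08
tcp_pos: [0.5478, 0.2555, 0.1691]
eef_rot: [180.0, -0.0, 23.6]
contact_force: [-0.5, -0.2, -2.0]
gripper_width: 0.0498
gripper_force: 50.0
```

```bash
python3 lvl.py;  python3 - <<'E'
from h import *
im,P,s=cloud('top');im2,P2,s=cloud('scene');cv2.imwrite('pics/t5.png',np.hstack([cv2.resize(im[140:260,150:270],None,fx=3,fy=3),cv2.resize(im2[120:240,230:350],None,fx=3,fy=3)]))
x,y,z=np.moveaxis(P,2,0);H,S,V=np.moveaxis(cv2.cvtColor(im,cv2.COLOR_BGR2HSV).astype(int),2,0)
m=(H>12)&(H<30)&(S>35)&(np.hypot(x-.4513,y-.0226)<.056);print(m.sum(),np.percentile(z[m],[5,50,95,100]))
E
```

```text
F [-0.47 -0.2  -2.  ] M [-0.043 -0.151  0.041] tcp [0.5478 0.2555 0.1691]
scene [(-170, 0, None), (-150, 0, None), (-130, 10, 0.048), (-110, 48, 0.0527), (-90, 50, 0.0635), (-70, 51, 0.0751), (-50, 41, 0.0856), (-30, 35, 0.0965)]
top [(-170, 0, None), (-150, 0, None), (-130, 10, 0.0601), (-110, 150, 0.0467), (-90, 153, 0.0582), (-70, 156, 0.07), (-50, 152, 0.0811), (-30, 144, 0.091)]
382 [0.01960181 0.0414896  0.06814779 0.07341621]
```

View pics/t5.png

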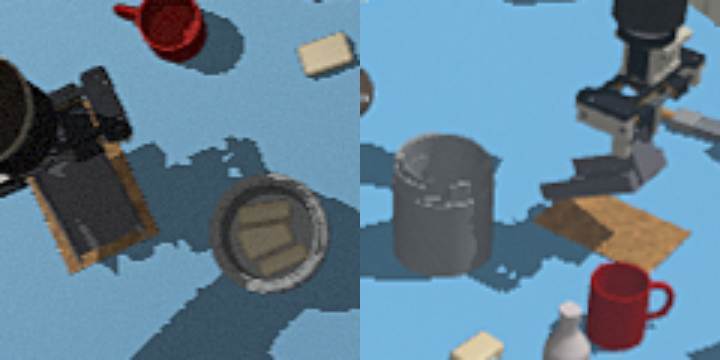

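The crop shows three soaps low in the tin, and the empty tray tipped about 29° over the mat. I'll land the lip and swing the tray level.

Emit:
step_arm:
  xyz:
    - [0.01, 0, 0.06]
    - [0.035, 0, 0.12]
    - [0.035, 0, 0.165]
    - [0.07, 0, 0.2]
    - [0.1, 0, 0.23]
    - [0.135, 0, 0.26]
    - [0.165, 0, 0.3]
    - [0.195, 0, 0.34]
    - [0.225, 0, 0.38]
    - [0.25, 0, 0.42]
    - [0.27, 0, 0.465]
    - [0.29, 0, 0.51]
    - [0.29, 0, 0.515]
    - [0.29, 0, 0.515]
  yaw: [0, 0, 0, 0, 0, 0, 0, 0, 0, 0, 0, 0, 0, 0]
  claw: [1, 1, 1, 1, 1, 1, 1, 1, 1, 1, 1, 1, 1, 1]
  grip_force: 14

```text
time_s: 13.45
tcp_pos: [0.6011, 0.2789, 0.0649]
eef_rot: [180.0, -0.0, 23.6]
contact_force: [0.9, 0.2, -1.2]
gripper_width: 0.0497
gripper_force: 14.0
```

```bash
python3 lvl.py
```

```text
F [ 0.9   0.16 -1.21] M [ 0.099 -0.351 -0.07 ] tcp [0.6011 0.2789 0.0649]
scene [(-170, 46, 0.0077), (-150, 71, 0.012), (-130, 72, 0.0104), (-110, 63, 0.0082), (-90, 58, 0.0082), (-70, 58, 0.0089), (-50, 42, 0.0084), (-30, 32, 0.0113)]
top [(-170, 143, 0.0086), (-150, 139, 0.0116), (-130, 137, 0.0104), (-110, 138, 0.0107), (-90, 138, 0.0099), (-70, 138, 0.0094), (-50, 137, 0.0099), (-30, 113, 0.0084)]
```

Emit:
step_arm:
  xyz:
    - [0, 0, 0]
    - [0, 0, 0]
    - [0, 0, 0]
    - [0, 0, 0]
    - [0, 0, 0]
    - [0, 0, -0.15]
    - [0, 0, -0.35]
    - [0, 0, -0.55]
    - [0, 0, -0.75]
    - [0, 0, -0.9]
    - [0, 0, -0.9]
    - [0, 0, -0.9]
  yaw: [0, 0, 0, 0, 0, 0, 0, 0, 0, 0, 0, 0]
  claw: [-1, -1, -1, -1, -1, -1, -1, -1, -1, -1, -1, -1]

```text
time_s: 14.55
tcp_pos: [0.6012, 0.2792, 0.2485]
eef_rot: [-179.9, -0.3, 23.6]
contact_force: [-0.3, 0.7, -1.5]
gripper_width: 0.0875
gripper_force: 0.0
```

```bash
cat > soaps.py <<'E'
from h import *
import sys
n=sys.argv[1]
im,P,s=cloud(n);x,y,z=np.moveaxis(P,2,0);H,S,V=np.moveaxis(cv2.cvtColor(im,cv2.COLOR_BGR2HSV).astype(int),2,0)
m=(H>12)&(H<30)&(S>35)&(z>.012)&(z<.035)&(x>.3)&(y<.1)&(np.hypot(x-.4513,y-.0226)>.08)
for b in blobs(m,60): print("soap",rect(b,P),b.sum())
m=(z>.03)&(z<.045)&(np.hypot(x-.4845,y+.2418)<.12)&(S<60)
for b in blobs(m,200): print("lid",rect(b,P),b.sum())
m=(z>.066)&(z<.09)&(np.hypot(x-.598,y-.278)<.06)
for b in blobs(m,20): print("tab",rect(b,P),b.sum())
E
python3 soaps.py top; python3 -c "
from h import *
go(.67,-.045,.2,15.4)"
```

```text
soap [ 6.71300e-01 -4.64000e-02  5.71385e+01  3.80862e+01 -7.29828e+01
  2.12000e-02] 162
soap [ 6.65700e-01 -2.03900e-01  5.89365e+01  3.74840e+01  4.37366e+01
  2.17000e-02] 171
lid [ 4.839000e-01 -2.414000e-01  1.376969e+02  1.372327e+02  4.378700e+01
  3.450000e-02] 962
tab [  0.5967   0.2776  48.9108  13.9517 -68.5021   0.0834] 59
xyz [-0.329, 1.623, 0.231] yaw 0.0227 rows>= 9
```

Emit:
step_arm:
  xyz:
    - [-0.1, 0.2, 0]
    - [-0.18, 0.4, 0]
    - [-0.25, 0.6, 0]
    - [-0.32, 0.8, 0]
    - [-0.33, 1, 0]
    - [-0.33, 1, 0]
    - [-0.33, 1, 0]
  yaw: [0.021, 0.021, 0.021, 0.021, 0.021, 0.021, 0.021]
  claw: [-1, -1, -1, -1, -1, -1, -1]

```text
time_s: 15.18
tcp_pos: [0.6197, 0.0661, 0.2438]
eef_rot: [180.0, 0.2, 15.8]
contact_force: [0.6, 1.3, 0.1]
gripper_width: 0.0879
gripper_force: 0.0
```

```bash
python3 soaps.py wrist; python3 -c "
from h import *
print(status.get_state()['joints'])
go(.671,-.046,.12,16)"
```

```text
soap [ 6.73500e-01 -4.51000e-02  5.93605e+01  3.73656e+01 -7.31407e+01
  2.11000e-02] 828
soap [ 6.67400e-01 -2.02800e-01  5.87229e+01  3.81796e+01  4.13204e+01
  2.14000e-02] 1232
tab [  0.5982   0.276   50.7425  11.9302 -65.7889   0.0833] 574
[ 2.41421289e+01  1.56866497e+01 -5.81605291e+00 -2.38758280e-02
 -6.86445311e+01  8.17587094e+01]
xyz [0.092, 0.617, 0.62] yaw -0.0003 rows>= 5
```

Emit:
step_arm:
  xyz:
    - [0.05, 0.2, 0.1]
    - [0.09, 0.4, 0.3]
    - [0.095, 0.615, 0.5]
    - [0.095, 0.615, 0.65]
    - [0.095, 0.615, 0.65]
    - [0.095, 0.615, 0.65]
    - [0.095, 0.615, 0.65]
  yaw: [0, 0, 0, 0, 0, 0, 0]
  claw: [-1, -1, -1, -1, -1, -1, -1]

```text
time_s: 15.82
tcp_pos: [0.6715, -0.0433, 0.1136]
eef_rot: [-180.0, 0.2, 16.1]
contact_force: [0.7, -0.5, 0.8]
gripper_width: 0.0875
gripper_force: 0.0
```

```bash
python3 -c "
from h import *
go(.672,-.0455,.017,16.2)"
```

```text
xyz [-0.0, 0.011, 0.483] yaw -0.0004 rows>= 3
```

Emit:
step_arm:
  xyz:
    - [0, 0.01, 0.15]
    - [0, 0.01, 0.3]
    - [0, 0.01, 0.42]
    - [0, 0.01, 0.475]
    - [0, 0.01, 0.475]
    - [0, 0.01, 0.475]
    - [0, 0.01, 0.475]
    - [0, 0.01, 0.475]
    - [0, 0.01, 0.475]
    - [0, 0.01, 0.475]
    - [0, 0.01, 0.3]
    - [0, 0.01, 0.1]
    - [0, 0.01, -0.1]
    - [0, 0.01, -0.3]
    - [0, 0.01, -0.5]
    - [0, 0.01, -0.5]
  yaw: [0, 0, 0, 0, 0, 0, 0, 0, 0, 0, 0, 0, 0, 0, 0, 0]
  claw: [-1, -1, -1, -1, -1, 1, 1, 1, 1, 1, 1, 1, 1, 1, 1, 1]
  grip_force: 25

```text
time_s: 17.15
tcp_pos: [0.6769, -0.0463, 0.2263]
eef_rot: [179.8, -0.8, 16.1]
contact_force: [0.9, 0.5, 2.0]
gripper_width: 0.062
gripper_force: 24.9
```

```bash
python3 -c "
from h import *
go(.4513,.0226,.2,16)"
```

```text
xyz [-0.988, -0.644, 0.131] yaw 0.0003 rows>= 6
```

Emit:
step_arm:
  xyz:
    - [-0.1, -0.06, 0]
    - [-0.25, -0.16, 0]
    - [-0.43, -0.28, 0]
    - [-0.6, -0.4, 0]
    - [-0.77, -0.5, 0]
    - [-0.9, -0.59, 0]
    - [-0.988, -0.644, 0]
    - [-0.988, -0.644, 0.1]
    - [-0.988, -0.644, 0.2]
    - [-0.988, -0.644, 0.26]
    - [-0.988, -0.644, 0.26]
    - [-0.988, -0.644, 0.26]
  yaw: [0, 0, 0, 0, 0, 0, 0, 0, 0, 0, 0, 0]
  claw: [1, 1, 1, 1, 1, 1, 1, 1, 1, 1, 1, 1]

```text
time_s: 18.15
tcp_pos: [0.4471, 0.023, 0.1636]
eef_rot: [180.0, 0.0, 16.0]
contact_force: [0.7, -0.3, -0.3]
gripper_width: 0.0621
gripper_force: 24.9
```

Emit:
step_arm:
  xyz:
    - [0, 0, 0]
    - [0, 0, 0]
    - [0, 0, 0]
    - [0, 0, 0]
    - [0, 0, 0]
    - [0, 0, -0.2]
    - [0, 0, -0.4]
    - [0, 0, -0.6]
    - [0, 0, -0.8]
    - [0, 0, -0.8]
  yaw: [0, 0, 0, 0, 0, 0, 0, 0, 0, 0]
  claw: [-1, -1, -1, -1, -1, -1, -1, -1, -1, -1]

```text
time_s: 18.98
tcp_pos: [0.4505, 0.0236, 0.332]
eef_rot: [180.0, -0.7, 16.1]
contact_force: [1.6, 0.8, 0.6]
gripper_width: 0.0875
gripper_force: 0.0
```

```bash
cat > tin.py <<'E'
from h import *
im,P,s=cloud("wrist");cv2.imwrite('pics/w_tin.png',im)
x,y,z=np.moveaxis(P,2,0);H,S,V=np.moveaxis(cv2.cvtColor(im,cv2.COLOR_BGR2HSV).astype(int),2,0)
print("tcp",s['tcp_pos'],s['eef_rot'])
near=np.hypot(x-.4513,y-.0226)<.09
c=np.array([.4513,.0226])
for _ in range(3):
    q=P[near&(abs(z-.150)<.0045)][:,:2];q=q[np.abs(np.hypot(*(q-c).T)-.0545)<.006]
    A=np.c_[2*q,np.ones(len(q))];r=np.linalg.lstsq(A,(q**2).sum(1),rcond=None)[0];c=r[:2]
print("rim",c,np.sqrt(r[2]+c@c),len(q),np.ptp(np.degrees(np.arctan2(*(q-c).T[::-1]))))
R=np.hypot(x-c[0],y-c[1]);th=np.degrees(np.arctan2(y-c[1],x-c[0]))
print([(a,int(k.sum()),float(np.round(np.median(z[k])*1000,1))) for a in range(-180,180,8) if (k:=(R>.0575)&(R<.0635)&(th>=a)&(th<a+8)&(z>.1)).sum()>3])
m=(H>10)&(H<30)&(S>30)&(R<.053)&(z<.145)
print("soap px",m.sum(),np.percentile(z[m],[5,50,95,100]))
E
python3 soaps.py top; python3 tin.py
```

```text
soap [ 6.65600e-01 -2.03900e-01  5.91619e+01  3.74866e+01  4.23443e+01
  2.16000e-02] 170
lid [ 4.849000e-01 -2.406000e-01  1.397194e+02  1.325286e+02  8.880950e+01
  3.440000e-02] 956
tab [  0.5971   0.2783  48.7658  12.2679 -67.5627   0.0821] 57
tcp [0.44923214 0.02373272 0.32811305] [-179.96250579   -0.48408453   16.05079736]
rim [0.45273986 0.02164395] 0.05576067172499498 1582 359.9189613304982
[(-180, 36, 147.6), (-172, 35, 147.6), (-164, 36, 147.6), (-156, 34, 147.9), (-148, 35, 147.9), (-140, 33, 147.8), (-132, 37, 147.6), (-124, 37, 147.6), (-116, 23, 138.8), (-108, 29, 139.5), (-100, 31, 139.7), (-92, 45, 140.8), (-84, 310, 403.4), (-76, 55, 141.4), (-68, 75, 143.1), (-60, 760, 405.9), (-52, 745, 403.9), (-44, 1104, 401.4), (-36, 47, 127.2), (-28, 30, 128.0), (-20, 44, 147.8), (-12, 43, 147.7), (-4, 45, 147.9), (4, 46, 147.3), (12, 47, 147.7), (20, 48, 147.7), (28, 47, 147.4), (36, 45, 147.7), (44, 42, 147.8), (52, 43, 147.4), (60, 35, 147.1), (68, 1349, 397.9), (76, 843, 403.9), (84, 1376, 415.5), (92, 298, 334.3), (100, 40, 140.8), (108, 39, 141.2), (116, 35, 141.7), (124, 22, 141.9), (132, 8, 126.5), (140, 6, 127.3), (156, 28, 147.8), (164, 34, 147.8), (172, 36, 147.8)]
soap px 2132 [0.02461268 0.06356    0.06637639 0.06791548]
```

```bash
python3 -c "
from h import *
go(.6666,-.2033,.14,-47.7)"
```

```text
xyz [0.737, 1.392, 0.927] yaw 0.177 rows>= 9
```

```bash
sed -i 's/^print(\[(a,int.*$/e=[a for a in range(-180,180) if (k:=(R>.0575)\&(R<.0635)\&(th>=a)\&(th<a+1)\&(z>.1)\&(z<.2)).sum()>0 and abs(np.median(z[k])-.1477)<.0025];print("block deg",e[0],e[-1],[(p,q) for p,q in zip(e,e[1:]) if q-p>2])/' tin.py; python3 tin.py
```

```text
tcp [0.44793977 0.02354806 0.32538023] [-179.94582544   -0.2300022    16.03551874]
rim [0.45267079 0.02166858] 0.05579125940301096 1618 359.7715219223255
block deg -180 179 [(-118, -23), (64, 158)]
soap px 2161 [0.02492356 0.06352314 0.06645605 0.06869486]
```

Emit:
step_arm:
  xyz:
    - [0.1, 0.18, 0]
    - [0.2, 0.37, 0]
    - [0.3, 0.55, 0]
    - [0.4, 0.74, 0.1]
    - [0.5, 0.93, 0.25]
    - [0.53, 1, 0.4]
    - [0.53, 1, 0.5]
    - [0.53, 1, 0.5]
    - [0.53, 1, 0.5]
    - [0.53, 1, 0.5]
  yaw: [0.177, 0.177, 0.177, 0.177, 0.177, 0.177, 0.177, 0.177, 0.177, 0.177]
  claw: [-1, -1, -1, -1, -1, -1, -1, -1, -1, -1]

```text
time_s: 19.97
tcp_pos: [0.6033, -0.1401, 0.2206]
eef_rot: [179.8, 0.2, -48.0]
contact_force: [-0.2, -0.4, -0.2]
gripper_width: 0.0875
gripper_force: 0.0
```

```bash
python3 soaps.py wrist; python3 -c "
from h import *
go(.6666,-.2033,.1,-47.7)"
```

```text
soap [ 6.66300e-01 -2.06000e-01  5.72836e+01  3.72964e+01  4.20531e+01
  2.04000e-02] 284
lid [ 4.858000e-01 -2.431000e-01  1.387553e+02  1.358558e+02  1.676680e+01
  3.380000e-02] 9022
xyz [0.446, -0.019, 0.608] yaw 0.0003 rows>= 4
```

Emit:
step_arm:
  xyz:
    - [0.15, -0.01, 0]
    - [0.3, -0.02, 0.1]
    - [0.445, -0.02, 0.3]
    - [0.445, -0.02, 0.5]
    - [0.445, -0.02, 0.6]
    - [0.445, -0.02, 0.6]
    - [0.445, -0.02, 0.6]
  yaw: [0, 0, 0, 0, 0, 0, 0]
  claw: [-1, -1, -1, -1, -1, -1, -1]

```text
time_s: 20.6
tcp_pos: [0.6664, -0.2028, 0.1023]
eef_rot: [179.8, 0.1, -47.5]
contact_force: [1.0, -0.2, 1.4]
gripper_width: 0.0878
gripper_force: 0.0
```

```bash
python3 -c "
from h import *
go(.6664,-.204,.017,-48)"
```

```text
xyz [0.005, 0.004, 0.427] yaw 0.0014 rows>= 3
```

Emit:
step_arm:
  xyz:
    - [0, 0, 0.15]
    - [0, 0, 0.3]
    - [0, 0, 0.38]
    - [0, 0, 0.42]
    - [0, 0, 0.42]
    - [0, 0, 0.42]
    - [0, 0, 0.42]
    - [0, 0, 0.42]
    - [0, 0, 0.42]
    - [0, 0, 0.42]
    - [0, 0, 0.25]
    - [0, 0, 0.05]
    - [0, 0, -0.15]
    - [0, 0, -0.35]
    - [0, 0, -0.55]
    - [0, 0, -0.57]
    - [0, 0, -0.57]
  yaw: [0, 0, 0, 0, 0, 0, 0, 0, 0, 0, 0, 0, 0, 0, 0, 0, 0]
  claw: [-1, -1, -1, -1, -1, 1, 1, 1, 1, 1, 1, 1, 1, 1, 1, 1, 1]
  grip_force: 25

```text
time_s: 22.02
tcp_pos: [0.669, -0.2031, 0.2223]
eef_rot: [-179.7, -0.3, -47.7]
contact_force: [0.9, -0.7, -1.4]
gripper_width: 0.0613
gripper_force: 25.0
```

```bash
python3 -c "
from h import *
go(.452,.022,.21,-48)"
```

```text
xyz [-1.563, 0.044, 0.062] yaw 0.0009 rows>= 8
```

Emit:
step_arm:
  xyz:
    - [-0.1, 0, 0]
    - [-0.25, 0.01, 0]
    - [-0.42, 0.02, 0]
    - [-0.6, 0.02, 0]
    - [-0.78, 0.03, 0]
    - [-0.9, 0.03, 0]
    - [-1, 0.04, 0]
  yaw: [0, 0, 0, 0, 0, 0, 0]
  claw: [1, 1, 1, 1, 1, 1, 1]

```text
time_s: 22.6
tcp_pos: [0.5247, -0.0591, 0.2167]
eef_rot: [179.9, 0.1, -47.6]
contact_force: [0.8, 0.3, 0.4]
gripper_width: 0.0617
gripper_force: 25.0
```

Emit:
step_arm:
  xyz:
    - [-0.12, 0, 0]
    - [-0.28, 0, 0]
    - [-0.42, 0, 0]
    - [-0.52, 0, 0]
    - [-0.56, 0, 0.1]
    - [-0.56, 0, 0.2]
    - [-0.56, 0, 0.24]
    - [-0.56, 0, 0.24]
  yaw: [0, 0, 0, 0, 0, 0, 0, 0]
  claw: [1, 1, 1, 1, 1, 1, 1, 1]

```text
time_s: 23.27
tcp_pos: [0.4497, 0.0219, 0.1674]
eef_rot: [179.8, 0.1, -47.7]
contact_force: [0.3, -0.1, -0.9]
gripper_width: 0.0617
gripper_force: 25.0
```

```bash
python3 -c "
from h import *
go(.452,.022,.17,-48)"
```

```text
xyz [0.007, -0.009, -0.013] yaw 0.0009 rows>= 1
```

Centred. Next I release and check the tin.

Emit:
step_arm:
  xyz:
    - [0.007, 0, 0]
    - [0.007, 0, 0]
    - [0.007, 0, 0]
    - [0.007, 0, 0]
    - [0.007, 0, 0]
    - [0.007, 0, -0.2]
    - [0.007, 0, -0.4]
    - [0.007, 0, -0.6]
    - [0.007, 0, -0.8]
    - [0.007, 0, -0.8]
    - [0.007, 0, -0.8]
  yaw: [0, 0, 0, 0, 0, 0, 0, 0, 0, 0, 0]
  claw: [-1, -1, -1, -1, -1, -1, -1, -1, -1, -1, -1]

```text
time_s: 24.18
tcp_pos: [0.4533, 0.0218, 0.3324]
eef_rot: [-179.7, -0.1, -47.7]
contact_force: [-0.5, -0.4, -0.5]
gripper_width: 0.0874
gripper_force: 0.0
```

```bash
python3 soaps.py top; python3 tin.py; python3 - <<'E'
from h import *
im,P,s=cloud("top");z=P[...,2]
m=(z>.05)&(z<.075)&(np.hypot(P[...,0]-.4849,P[...,1]+.2406)<.1)
for b in blobs(m,20):print("bar",rect(b,P),b.sum())
go(.485,-.2415,.2,-58)
E
```

```text
lid [ 4.839000e-01 -2.414000e-01  1.380907e+02  1.377648e+02  4.525790e+01
  3.430000e-02] 982
tab [  0.5971   0.2776  48.5975  12.6367 -65.0151   0.084 ] 58
tcp [0.45239099 0.02155931 0.33037436] [-1.79870470e+02 -1.06858081e-02 -4.76970861e+01]
rim [0.45272544 0.02060263] 0.05574748601700745 1556 359.83456329285985
block deg -180 179 [(-118, -21), (64, 157)]
soap px 2066 [0.03901479 0.08446297 0.08853276 0.09029335]
bar [ 4.84600e-01 -2.40700e-01  8.27963e+01  1.61735e+01 -6.03512e+01
  6.29000e-02] 108
xyz [1.084, 0.761, 0.643] yaw 0.0286 rows>= 8
```

View pics/w_tin.png

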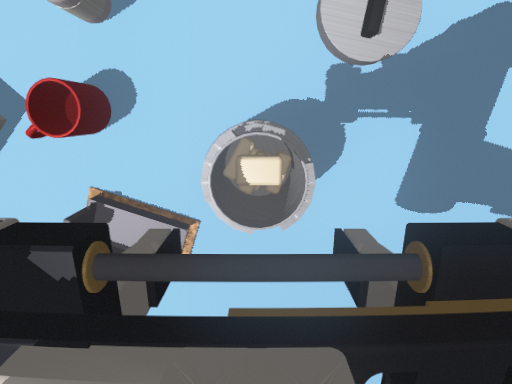

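The wrist view shows the soaps deep inside the tin at (262,170), with tops at 90 mm or less, and the lid at (370,20) with its bar. Next I go to the lid.

Emit:
step_arm:
  xyz:
    - [0.18, 0.12, 0]
    - [0.36, 0.25, 0]
    - [0.53, 0.37, 0]
    - [0.7, 0.5, 0.1]
    - [0.88, 0.62, 0.2]
    - [1, 0.74, 0.35]
    - [1, 0.76, 0.5]
    - [1, 0.76, 0.5]
    - [1, 0.76, 0.5]
    - [1, 0.76, 0.5]
  yaw: [0.034, 0.034, 0.034, 0.034, 0.034, 0.034, 0.034, 0.034, 0.034, 0.034]
  claw: [-1, -1, -1, -1, -1, -1, -1, -1, -1, -1]

```text
time_s: 25.17
tcp_pos: [0.4746, -0.2289, 0.2295]
eef_rot: [179.9, 0.0, -59.9]
contact_force: [0.9, 0.9, 1.1]
gripper_width: 0.0873
gripper_force: 0.0
```

```bash
cat > bar.py <<'E'
from h import *
im,P,s=cloud("wrist");z=P[...,2];x=P[...,0];y=P[...,1]
near=np.hypot(x-.4845,y+.241)<.12
for b in blobs(near&(z>.05)&(z<.075),40):print("bar",rect(b,P),b.sum())
q=P[near&(abs(z-.034)<.006)];print(len(q))
(cx,cy),r=cv2.minEnclosingCircle((q[:,:2]*1000).astype(np.float32));print("disc",cx,cy,r)
E
python3 bar.py; python3 -c "
from h import *
go(.4845,-.241,.1,-60)"
```

```text
bar [ 4.85800e-01 -2.42500e-01  7.96203e+01  1.59582e+01 -5.77553e+01
  6.35000e-02] 1127
10129
disc 485.0370178222656 -242.01451110839844 69.83195495605469
xyz [0.077, -0.008, 0.653] yaw 0.0003 rows>= 4
```

Emit:
step_arm:
  xyz:
    - [0.083, -0.008, 0.2]
    - [0.083, -0.008, 0.4]
    - [0.083, -0.008, 0.6]
    - [0.083, -0.008, 0.75]
    - [0.083, -0.008, 0.82]
    - [0.083, -0.008, 0.86]
    - [0.083, -0.008, 0.86]
    - [0.083, -0.008, 0.86]
  yaw: [-0.005, -0.005, -0.005, -0.005, -0.005, -0.005, -0.005, -0.005]
  claw: [-1, -1, -1, -1, -1, -1, -1, -1]

```text
time_s: 25.88
tcp_pos: [0.4859, -0.242, 0.0591]
eef_rot: [-179.9, -0.1, -58.0]
contact_force: [0.6, -0.2, 0.1]
gripper_width: 0.0873
gripper_force: 0.0
```

Emit:
step_arm:
  xyz:
    - [0, 0, 0]
    - [0, 0, 0]
    - [0, 0, 0]
    - [0, 0, 0]
    - [0, 0, 0]
    - [0, 0, 0]
    - [0, 0, 0]
    - [0, 0, 0]
    - [0, 0, 0]
    - [0, 0, 0]
    - [0, 0, 0]
    - [0, 0, 0]
  yaw: [0, 0, 0, 0, 0, 0, 0, 0, 0, 0, 0, 0]
  claw: [1, 1, 1, 1, 1, 1, 1, 1, 1, 1, 1, 1]
  grip_force: 45

```text
time_s: 26.88
tcp_pos: [0.4844, -0.2423, 0.0575]
eef_rot: [-180.0, -0.0, -58.1]
contact_force: [1.1, -0.3, -1.1]
gripper_width: 0.0157
gripper_force: 45.0
```

Emit:
step_arm:
  xyz:
    - [0, 0, 0]
    - [0, 0, 0]
    - [0, 0, 0.025]
    - [0, 0, 0.025]
    - [0, 0, 0.025]
    - [0, 0, 0.025]
    - [0, 0, 0.025]
    - [0, 0, 0.025]
    - [0, 0, 0.025]
    - [0, 0, 0.025]
    - [0, 0, 0.025]
  yaw: [0, 0, 0, 0, 0, 0, 0, 0, 0, 0, 0]
  claw: [0.3, 0.3, 0.3, 0.3, 0.3, 1, 1, 1, 1, 1, 1]
  grip_force: 55

```text
time_s: 27.8
tcp_pos: [0.4843, -0.2424, 0.0526]
eef_rot: [-180.0, -0.0, -58.1]
contact_force: [0.1, 0.6, -0.3]
gripper_width: 0.0156
gripper_force: 55.0
```

Emit:
step_arm:
  xyz:
    - [0, 0, -0.1]
    - [0, 0, -0.25]
    - [0, 0, -0.45]
    - [0, 0, -0.65]
    - [0, 0, -0.8]
    - [0, 0, -0.9]
    - [0, 0, -0.95]
    - [0, 0, -0.95]
    - [0, 0, -0.95]
  yaw: [0, 0, 0, 0, 0, 0, 0, 0, 0]
  claw: [1, 1, 1, 1, 1, 1, 1, 1, 1]

```text
time_s: 28.55
tcp_pos: [0.4837, -0.242, 0.2414]
eef_rot: [180.0, 0.1, -58.1]
contact_force: [0.1, 0.0, -3.3]
gripper_width: 0.0156
gripper_force: 55.0
```

```bash
python3 -c "
from h import *
go(.4525,.0215,.243,-73)"
```

```text
xyz [-1.201, -0.563, -0.008] yaw 0.0413 rows>= 7
```

Emit:
step_arm:
  xyz:
    - [-0.1, -0.05, 0]
    - [-0.25, -0.12, 0]
    - [-0.42, -0.2, 0]
    - [-0.6, -0.28, 0]
    - [-0.77, -0.36, 0]
    - [-0.9, -0.42, 0]
    - [-0.95, -0.5, 0]
    - [-0.97, -0.56, 0]
    - [-0.97, -0.56, 0]
  yaw: [0.041, 0.041, 0.041, 0.041, 0.041, 0.041, 0.041, 0.041, 0.041]
  claw: [1, 1, 1, 1, 1, 1, 1, 1, 1]

```text
time_s: 29.3
tcp_pos: [0.4776, -0.0168, 0.2407]
eef_rot: [179.9, 0.0, -72.8]
contact_force: [-0.2, -0.9, -2.3]
gripper_width: 0.0154
gripper_force: 55.0
```

```bash
python3 -c "
from h import *
go(.4525,.0215,.21,-73)"
```

```text
xyz [-0.22, 0.063, 0.154] yaw 0.0007 rows>= 2
```

Emit:
step_arm:
  xyz:
    - [-0.1, 0.03, 0]
    - [-0.18, 0.05, 0.0]
    - [-0.22, 0.063, 0.05]
    - [-0.22, 0.063, 0.1]
    - [-0.22, 0.063, 0.14]
    - [-0.22, 0.063, 0.17]
    - [-0.22, 0.063, 0.17]
    - [-0.22, 0.063, 0.17]
    - [-0.22, 0.063, 0.17]
  yaw: [0, 0, 0, 0, 0, 0, 0, 0, 0]
  claw: [1, 1, 1, 1, 1, 1, 1, 1, 1]

```text
time_s: 30.05
tcp_pos: [0.4524, 0.0195, 0.2087]
eef_rot: [180.0, -0.0, -72.9]
contact_force: [-0.5, -0.5, -1.8]
gripper_width: 0.0156
gripper_force: 55.0
```

```bash
cat > lid.py <<'E'
from h import *
s=status.get_state();print("tcp",np.round(s['tcp_pos'],4),np.round(s['eef_rot'],2),"F",np.round(s['contact_force'],1),"M",np.round(s['moment'],2))
for n in("top","scene"):
    im,P,s=cloud(n);x,y,z=np.moveaxis(P,2,0);S=cv2.cvtColor(im,cv2.COLOR_BGR2HSV)[...,1]
    m=(np.hypot(x-.452,y-.022)<.085)&(S<60)&(z>.15)&(z<.22)
    zz=np.histogram(z[m],bins=np.arange(.148,.221,.004));k=np.argmax(zz[0]);zc=zz[1][k]+.002
    q=P[m&(abs(z-zc)<.006)];A=np.c_[q[:,:2]-[.452,.022],np.ones(len(q))];f=np.linalg.lstsq(A,q[:,2],rcond=None)[0]
    (cx,cy),r=cv2.minEnclosingCircle((q[:,:2]*1000).astype(np.float32))
    print(n,"lid top z",np.round(f[2],4),"slope",np.round(f[:2],3),"circ",round(cx,1),round(cy,1),round(r,1),len(q))
E
python3 lid.py; python3 -c "
from h import *
go(.4525,.0215,.193,-73)"
```

```text
tcp [0.4524 0.0195 0.2087] [ 1.800e+02 -2.000e-02 -7.292e+01] F [-0.5 -0.5 -1.8] M [ 0.09 -0.04  0.04]
top lid top z 0.1908 slope [0.009 0.015] circ 451.3 18.5 68.8 263
scene lid top z 0.189 slope [-0.003  0.004] circ 455.2 18.8 71.2 398
xyz [-0.008, -0.003, 0.08] yaw 0.0003 rows>= 1
```

Emit:
step_arm:
  xyz:
    - [-0.012, -0.004, 0]
    - [-0.012, -0.004, 0.02]
    - [-0.012, -0.004, 0.04]
    - [-0.012, -0.004, 0.055]
    - [-0.012, -0.004, 0.065]
    - [-0.012, -0.004, 0.075]
    - [-0.012, -0.004, 0.08]
    - [-0.012, -0.004, 0.08]
    - [-0.012, -0.004, 0.08]
  yaw: [0, 0, 0, 0, 0, 0, 0, 0, 0]
  claw: [1, 1, 1, 1, 1, 1, 1, 1, 1]

```text
time_s: 30.9
tcp_pos: [0.4521, 0.0224, 0.1926]
eef_rot: [180.0, -0.0, -72.9]
contact_force: [-0.2, -0.1, -2.6]
gripper_width: 0.0157
gripper_force: 55.0
```

```bash
python3 lid.py
```

```text
tcp [0.4521 0.0224 0.1926] [ 1.800e+02 -1.000e-02 -7.288e+01] F [-0.2 -0.1 -2.6] M [ 0.04 -0.03 -0.05]
top lid top z 0.1744 slope [0.003 0.012] circ 451.3 23.0 68.8 261
scene lid top z 0.1726 slope [0.001 0.003] circ 456.4 18.9 72.1 388
```

Emit:
step_arm:
  xyz:
    - [0, 0, 0.005]
    - [0, 0, 0.01]
    - [0, 0, 0.01]
    - [0, 0, 0.01]
    - [0, 0, 0.01]
    - [0, 0, 0.01]
  yaw: [0, 0, 0, 0, 0, 0]
  claw: [1, 1, 1, 1, 1, 1]

```text
time_s: 31.5
tcp_pos: [0.4529, 0.0225, 0.192]
eef_rot: [-179.9, -0.0, -72.9]
contact_force: [-2.4, -0.2, 6.3]
gripper_width: 0.0157
gripper_force: 55.0
```

Contact came at lid z ≈ 139 mm, so it is resting on the ridge. I'll lift it a hair, turn it back to the thread mouth, then lower it.

Emit:
step_arm:
  xyz:
    - [0, 0, -0.01]
    - [0, 0, -0.01]
    - [0, 0, -0.01]
    - [0, 0, -0.01]
    - [0, 0, -0.01]
    - [0, 0, -0.01]
    - [0, 0, -0.01]
    - [0, 0, -0.01]
    - [0, 0, -0.01]
    - [0, 0, -0.01]
    - [0, 0, -0.01]
    - [0, 0, -0.01]
  yaw: [-0.01, -0.02, -0.03, -0.04, -0.05, -0.06, -0.07, -0.08, -0.09, -0.1, -0.1, -0.1]
  claw: [1, 1, 1, 1, 1, 1, 1, 1, 1, 1, 1, 1]

```text
time_s: 32.5
tcp_pos: [0.452, 0.0224, 0.1925]
eef_rot: [-180.0, 0.0, -37.0]
contact_force: [-0.1, 0.3, -2.8]
gripper_width: 0.0152
gripper_force: 55.0
```

Emit:
step_arm:
  xyz:
    - [0, 0, 0.01]
    - [0, 0, 0.025]
    - [0, 0, 0.04]
    - [0, 0, 0.055]
    - [0, 0, 0.07]
    - [0, 0, 0.07]
    - [0, 0, 0.07]
    - [0, 0, 0.07]
  yaw: [0, 0, 0, 0, 0, 0, 0, 0]
  claw: [1, 1, 1, 1, 1, 1, 1, 1]

```text
time_s: 33.17
tcp_pos: [0.452, 0.0224, 0.1785]
eef_rot: [180.0, 0.0, -36.9]
contact_force: [0.3, -0.5, -3.5]
gripper_width: 0.0159
gripper_force: 55.0
```

```bash
python3 lid.py
```

```text
tcp [0.452  0.0224 0.1785] [ 1.7999e+02  1.0000e-02 -3.6890e+01] F [ 0.3 -0.5 -3.5] M [0.02 0.01 0.01]
top lid top z 0.1593 slope [-0.005  0.   ] circ 450.2 22.2 69.0 232
scene lid top z 0.158 slope [-0.     0.001] circ 455.7 20.2 73.6 442
```

Emit:
step_arm:
  xyz:
    - [0, 0, 0.001]
    - [0, 0, 0.003]
    - [0, 0, 0.004]
    - [0, 0, 0.005]
    - [0, 0, 0.006]
    - [0, 0, 0.007]
    - [0, 0, 0.008]
    - [0, 0, 0.009]
    - [0, 0, 0.01]
    - [0, 0, 0.011]
    - [0, 0, 0.012]
    - [0, 0, 0.013]
    - [0, 0, 0.014]
    - [0, 0, 0.015]
    - [0, 0, 0.016]
    - [0, 0, 0.017]
    - [0, 0, 0.018]
    - [0, 0, 0.019]
    - [0, 0, 0.019]
    - [0, 0, 0.019]
  yaw: [0, 0.01, 0.02, 0.03, 0.04, 0.05, 0.06, 0.07, 0.08, 0.09, 0.1, 0.11, 0.12, 0.13, 0.14, 0.15, 0.16, 0.17, 0.17, 0.17]
  claw: [1, 1, 1, 1, 1, 1, 1, 1, 1, 1, 1, 1, 1, 1, 1, 1, 1, 1, 1, 1]

```text
time_s: 34.93
tcp_pos: [0.452, 0.0224, 0.1748]
eef_rot: [-180.0, 0.0, -98.0]
contact_force: [0.5, -0.3, -3.0]
gripper_width: 0.0156
gripper_force: 55.0
```

```bash
python3 lid.py
```

```text
tcp [0.452  0.0224 0.1748] [-180.      0.    -97.97] F [ 0.5 -0.3 -3. ] M [0.07 0.01 0.01]
top lid top z 0.157 slope [0.008 0.011] circ 444.3 12.1 67.3 279
scene lid top z 0.1547 slope [-0.004  0.004] circ 455.8 18.2 71.4 375
```

Emit:
step_arm:
  xyz:
    - [0, 0, 0]
    - [0, 0, 0.001]
    - [0, 0, 0.002]
    - [0, 0, 0.002]
    - [0, 0, 0.002]
    - [0, 0, 0.002]
  yaw: [0.01, 0.02, 0.03, 0.036, 0.036, 0.036]
  claw: [1, 1, 1, 1, 1, 1]

```text
time_s: 35.53
tcp_pos: [0.4524, 0.0224, 0.1747]
eef_rot: [-179.9, -0.0, -110.8]
contact_force: [1.4, -2.0, -2.0]
gripper_width: 0.0159
gripper_force: 57.1
```

```bash
python3 lid.py
```

```text
tcp [0.4524 0.0224 0.1747] [-1.7995e+02 -1.0000e-02 -1.1080e+02] F [ 1.4 -2.  -2. ] M [-0.55 -0.57  1.38]
top lid top z 0.1567 slope [ 0.006 -0.004] circ 445.7 15.2 67.6 277
scene lid top z 0.1547 slope [-0.004  0.002] circ 455.8 17.5 71.6 355
```

The moment about z has risen to 1.4 N m, so the lid is against the stop. I'll release it and back away.

Emit:
step_arm:
  xyz:
    - [0, 0, 0]
    - [0, 0, 0]
    - [0, 0, 0]
    - [0, 0, 0]
    - [0, 0, 0]
    - [0, 0, 0]
    - [0, 0, -0.15]
    - [0, 0, -0.35]
    - [0, 0, -0.55]
    - [0, 0, -0.75]
    - [0, 0, -0.85]
    - [0, 0, -0.85]
    - [0, 0, -0.85]
  yaw: [-0.003, -0.003, -0.003, -0.003, -0.003, -0.003, -0.003, -0.003, -0.003, -0.003, -0.003, -0.003, -0.003]
  claw: [1, 0, -1, -1, -1, -1, -1, -1, -1, -1, -1, -1, -1]

```text
time_s: 36.72
tcp_pos: [0.4523, 0.0227, 0.3455]
eef_rot: [-179.9, 0.1, -110.0]
contact_force: [0.1, -0.2, -1.3]
gripper_width: 0.0864
gripper_force: 0.0
```

```bash
python3 - <<'E'
from h import *
im,P,s=cloud("wrist");x,y,z=np.moveaxis(P,2,0);cv2.imwrite("pics/end.png",im)
print(s['tcp_pos'])
near=np.hypot(x-.452,y-.022)<.1
for b in blobs(near&(z>.172)&(z<.2),60):print("bar",rect(b,P),b.sum())
q=P[near&(abs(z-.156)<.006)];A=np.c_[q[:,:2]-[.452,.022],np.ones(len(q))];print(np.linalg.lstsq(A,q[:,2],rcond=None)[0])
(cx,cy),r=cv2.minEnclosingCircle((q[:,:2]*1000).astype(np.float32));print("disc",cx,cy,r,len(q))
im,P,s=cloud("top");x,y,z=np.moveaxis(P,2,0);n=np.hypot(x-.5244,y-.247)<.14
for lo,hi in[(.07,.1),(.024,.034),(.006,.0105)]:
    for b in blobs(n&(z>lo)&(z<hi),20):print(lo,rect(b,P),b.sum())
E
```

```text
[0.45231063 0.02271575 0.34554441]
bar [4.52800e-01 2.13000e-02 7.99842e+01 1.59696e+01 7.26536e+01 1.85500e-01] 1133
[-0.00082292  0.00051439  0.15568978]
disc 452.6944274902344 21.30433464050293 69.97055053710938 10157
0.07 [  0.5968   0.2774  47.9303  12.8219 -68.3239   0.0829] 57
0.024 [5.51600e-01 3.01700e-01 6.51068e+01 1.18689e+01 1.51687e+01 2.96000e-02] 26
0.006 [5.50400e-01 2.60500e-01 9.41058e+01 7.35300e+01 2.40627e+01 8.10000e-03] 247
```

View pics/end.png

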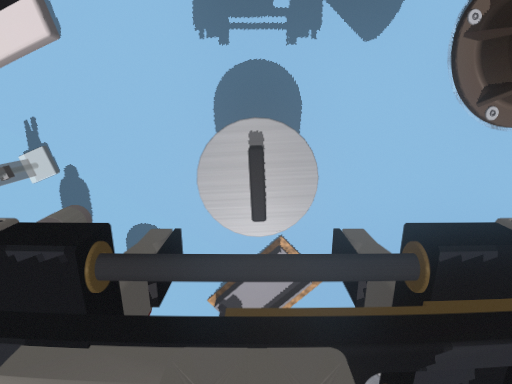

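The wrist view shows the lid level on the tin at (258,177). Its top is at 155.7 mm (lid z ≈ 122), its bar is within about 2° of the tin's axis, and the tray is flat on the mat.

```bash
python3 -c "
from plant import job
print(job.close_job())"
```

```text
the job is handed in; nothing more can be done
None
```

I've handed the job in without seeing a verdict: all five soaps are in the tin, the lid is screwed down against its stop (level, underside about 122 mm up), and the empty tray is flat on the cork mat.

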